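# Take the wrongly packed die out of the press-die case

## Robot

A 6-joint arm with a two-finger parallel gripper is mounted at the origin on the work surface. World frame = base frame: x ahead of the robot, y to its left, z up, the work surface at z = 0. Lengths are in m, angles in rad, forces in N, time in s.
With the tool pointing down it reaches from about 0.3 to 0.875 m from the base axis. Payload 4.2 kg.
Tool frame: the origin (TCP) lies on the centre line of the jaws, within the pads' length; the fingertips stand 11 mm ahead of it and the grasp point (between the pads) lies 8 mm behind it (bot.tips_ahead is the z of the fingertips in the tool frame, in m); z points along the fingers, y is the direction in which the jaws open and shut (so a half turn about z gives the same grasp; the last joint's range is limited). The gripper opens to 85 mm and grips with 20 to 120 N. Pads are 22 mm wide; open, the fingers measure 114 mm over their backs; the gripper's body (76 mm by 85 mm) begins 54 mm behind the grasp point. The pads swing forward as they close: fully open they stand 13 mm farther back than shut.
Start: joints at [1.162, 0.32, 1.565, -0, 1.257, -0.02], TCP at [0.218, 0.532, 0.242] pointing down, gripper open.
Joint ranges: [-3.11, 3.11], [-0.84, 2.01], [0.21, 2.61], [-1.34, 4.49], [0.05, 2.63], [-2.56, 2.56]. Speed limits (rad/s): [2.57, 2.57, 3.14, 3.14, 3.14, 3.14].

## Interface

Orientations are given as a rotation vector (axis times angle).
In Python, from rig import bot gives the robot as it stands.
- The arm moves only by the shell command python3 -m inch 'ROWS' [FORCE]. ROWS is JSON, a list of rows, each an object of numbers: "grip": the closure, from 0 (fully open) to 1 (shut); "dx", "dy", "dz": the shift along the tool's x, y, z in m; "rx", "ry", "rz": the turn, a rotation vector about the tool's x, y, z in degrees. In form: [{"grip": .., "dx": .., "dy": .., "dz": .., "rx": .., "ry": .., "rz": ..}, ...]. A call has exactly 5 rows; each row is the pose to reach, as a shift and turn from the pose commanded when the call began, along the tool's axes at that moment; what a row does not reach only later rows make up. A row lasts 1/10 s, in which the tool goes at most 50 mm and 8.59 degrees, less where a joint would pass 70% of its speed; a pose out of reach is approached as far as the arm can. A call with a gripper value outside its range is refused whole. The fingers move at their own pace and stop on an object; FORCE is the grip in N (left out, the last holds). Time passes only in rows, so rows that repeat a pose let the fingers close, or fill a call up. It gives the time, the measured TCP pose, the force and the opening at its end, in the units of the state.
- bot.get_obs(): the state, without advancing time (a new reading comes with each control period).
- bot.read_camera(name): name is "scene" or "top"; returns a dict with "img" (384x512x3 uint8, red, green, blue), "vertical_fov" (degrees; the focal length in pixels is half the picture's height over the tangent of half this angle, whatever the lens; pixels are square), "cx", "cy" (the principal point, pixels), "R" (3x3) and "t" (3): a world point X has camera coordinates R X + t. Camera axes: x right, y down, z forward; pixel columns grow to the right and rows downward; lengths in m; the calibration is good to about 2 mm. A picture is of the moment at which its call begins. There is no depth.
- bot.job_done(): hands the job in, once; it reports no verdict.
The state is a dict: "clock": time; "q": joint angles; "qvel": joint speeds; "joint_efforts": joint torques, N m; "tcp_pos": TCP position; "eef_rot": TCP orientation; "force": force on the tool from outside, world axes, zero at the start; "ft_torque": the same for the moment, N m; "finger_gap": opening from 0.0 (shut) to 1.0 (fully open).
Only numpy, scipy, OpenCV 4.12 (cv2) and the standard library are available. Lean on these libraries where they do the work, as an engineer would, in place of code of your own. Each camera call takes 0.05 s, during which the arm holds its last target.

## Task

Open the lid of the grey die case all the way, so that it lies back and stays open, and check the dies against the layout: the coloured chip in front of each bay says which colour belongs there. One green die stands in a bay with an orange chip: take it out and stand it upright in the shallow blue basket. Leave the case open, the correctly packed dies standing in their bays, and the oil bottle, screwdriver and bobbin where they are.

Things in the scene. Friction and masses are not known exactly. Their poses are not given: they have to be found in the camera images.
- lid (a joint): Lid of the grey die case: 0 = shut, 2.9 rad = lying back fully open (stop). Hinged along the case's far edge, not latched, 0.16 kg, damped (about 2 N at the tab when led slowly). Let go before about 1.2 rad it falls shut; beyond about 1.6 rad it slowly falls fully open by itself (about 2 s), then reaches 170 mm beyond the hinge, under 80 mm high.
- lid_hinge (a point): Centre of the lid's hinge line, 36 mm above the bench, 60 mm behind the case's centre. Its axes turn with the lid; y is the hinge line at any opening; with the lid shut x points across the case, away from the robot, and z up.
- case: Grey plastic die case, fixed to the bench, shut 120 (x) x 196 (y) x 66 mm high. Origin at the centre of its underside; x points to the hinge. Open, its walls are 5 mm thick and 28 mm high; floor 6 mm above the bench; two dividers, 4 mm thick and 22 mm high, part three bays, each 110 (x) x about 60 (y) mm, centres at y -62, 0 and 62 mm. One die stands in each, within 6 mm of its centre.
- lid_tab (a point): Centre of the black grip barrel on the lid's front edge: a round bar 14 mm in diameter, 26 mm long along the hinge line, on a 12 mm wide stem. Lid shut: 48 mm above the bench, 144 mm in front of the hinge and 12 mm above it. Pinched across its two ends (fingers closing along the hinge line) it can be led round the hinge with the gripper upright, the barrel turning between the fingers.
- green_die_1_center (a point): Press die with steel foot and green head, 26 mm in diameter, 50 mm tall, about 110 g, standing upright in one of the three bays of the case; the point is its centre, half-way up (25 mm above its foot, 31 mm above the bench when in the case), z along its axis. Same look as green_die_2; which of the two is wrongly packed varies.
- green_die_2_center (a point): Press die with steel foot and green head, same as green_die_1: 26 mm in diameter, 50 mm tall, about 110 g, standing upright in one of the three bays of the case; the point is its centre, half-way up (25 mm above its foot, 31 mm above the bench when in the case), z along its axis. 
- orange_die_center (a point): Press die with steel foot and orange head, always in a bay with an orange chip: correctly packed. 26 mm in diameter, 50 mm tall, about 110 g, standing upright in one of the three bays of the case; the point is its centre, half-way up (25 mm above its foot, 31 mm above the bench when in the case), z along its axis. 
- green_chip_top (a point): Top of the only green chip (20 x 34 x 3 mm) on the black ledge in front of the case; the other two chips on the ledge are orange. 13 mm above the bench. Each chip lies in front of its bay: x points from the chip over the bay to the hinge, y along the hinge line, z up.
- green_bay (a point): Centre of the bay behind the green chip, 73 mm from the chip along the chip's x, 13 mm above the bench: the green die that belongs stands within 8 mm of it; the other green die is 62 mm or more away.
- basket: Shallow blue basket fixed to the bench, outside 160 (x) x 200 (y) x 35 (z) mm, walls and floor 5 mm thick, empty. Origin at the centre of its underside, on the bench.
- oil_bottle_center (a point): Bystander: white oil bottle with red cap, 42 mm in diameter, 105 mm tall, standing on the bench; the point is on its axis 50 mm up.
- screwdriver_grip (a point): Bystander: screwdriver with black handle, 170 mm long, lying on the bench; the point is in its handle, x along it to the tip.
- bobbin: Bystander: empty aluminium bobbin, 26 mm in diameter, 13 mm high, on the bench; origin at the centre of its underside.

How it is judged:
On the way:
1. the lid lies back, fully open (value of joint lid above 2.6 rad), for 0.2 s.
At the end, for the whole second after the job is handed in: Lid open beyond 2.6 rad; the green die that stood behind an orange chip upright (within 11 degrees) on the basket floor; the other green die upright within 20 mm of the centre of the green bay; the orange die upright within 20 mm of its start; all dies at rest (value of joint lid above 2.6 rad and distance of orange_die_center from where it was at the start of the episode below 0.02 m and angle between orange_die_center's own z axis and vertical below 0.2 rad and ((x of green_die_1_center in the frame of basket between -0.075 and 0.075 m and y of green_die_1_center in the frame of basket between -0.095 and 0.095 m and height (world z) of each of green_die_1_center, green_die_2_center below 0.04 m and angle between each of green_die_1_center, green_die_2_center's own z axis and vertical below 0.2 rad and horizontal distance between green_die_2_center and green_bay below 0.02 m) or (x of green_die_2_center in the frame of basket between -0.075 and 0.075 m and y of green_die_2_center in the frame of basket between -0.095 and 0.095 m and height (world z) of each of green_die_2_center, green_die_1_center below 0.04 m and angle between each of green_die_2_center, green_die_1_center's own z axis and vertical below 0.2 rad and horizontal distance between green_die_1_center and green_bay below 0.02 m)) and linear speed of each of green_die_1, green_die_2, orange_die below 0.02 m/s); the robot touches nothing.
It fails at once if the oil bottle is pushed more than 30 mm (distance of oil_bottle_center from where it was at the start of the episode above 0.03 m).
It fails at once if the screwdriver is pushed more than 30 mm (distance of screwdriver_grip from where it was at the start of the episode above 0.03 m).
It fails at once if the bobbin is pushed more than 30 mm (distance of bobbin from where it was at the start of the episode above 0.03 m).
It also fails if it takes over 56 s, if anything falls off the work surface, if the arm or the gripper's body presses on something with over 40 N, if the wrist force passes 120 N, or if a joint passes its speed limit or range.

## Working session

There is one attempt and no reset: what is moved stays moved. The work goes in short steps, Python scripts to look and compute and a shell command to move; the robot and the scene stay as the last step left them, time stands still between calls to the robot, and variables do not carry over. Pictures are saved under pics/ and viewed, and the job is handed in when it is done.

```bash
ls; mkdir -p pics; cat > h.py <<'E'
import numpy as np, cv2
from rig import bot
def cam(n):
    c=bot.read_camera(n); c['f']=c['img'].shape[0]/2/np.tan(np.radians(c['vertical_fov'])/2)
    c['R']=np.array(c['R']);c['t']=np.array(c['t']); return c
def ray(c,u,v):
    d=c['R'].T@np.array([(u-c['cx'])/c['f'],(v-c['cy'])/c['f'],1.]); o=-c['R'].T@c['t']; return o,d
def onz(c,u,v,z):
    o,d=ray(c,u,v); return o+d*(z-o[2])/d[2]
def proj(c,X):
    p=c['R']@np.array(X)+c['t']; return p[:2]/p[2]*c['f']+[c['cx'],c['cy']]
def tri(c1,p1,c2,p2):
    o1,d1=ray(c1,*p1);o2,d2=ray(c2,*p2)
    s=np.linalg.lstsq(np.c_[d1,-d2],o2-o1,rcond=None)[0]
    a=o1+d1*s[0];b=o2+d2*s[1]; return (a+b)/2,np.linalg.norm(a-b)
def save(c,n): cv2.imwrite('pics/'+n,cv2.cvtColor(c['img'],cv2.COLOR_RGB2BGR))
E
python3 - <<'E'
from h import *
for n in('scene','top'):
    c=cam(n);save(c,n+'0.png');print(n,c['f'],c['cx'],c['cy'],-c['R'].T@c['t'],c['R'].round(2).tolist())
print(bot.get_obs(),bot.tips_ahead)
E
```

```text
pics
scene 392.29146020359826 250.66214213734872 195.87648492804453 [1.23440221 0.39674644 0.58233245] [[-0.48, 0.87, 0.0], [0.45, 0.25, -0.86], [-0.75, -0.41, -0.51]]
top 486.64415439672644 268.22996748957445 186.61048824024115 [ 0.33700109 -0.01320531  1.36709752] [[-0.03, -1.0, -0.03], [-0.99, 0.03, -0.15], [0.15, 0.02, -0.99]]
{'clock': 0.1, 'q': array([ 1.16201076e+00,  3.20248212e-01,  1.56554402e+00, -6.94888471e-06,
        1.25739412e+00, -2.00389786e-02]), 'qvel': array([-0.00041501, -0.00197448, -0.00374615, -0.00168521,  0.00123677,
       -0.00045495]), 'joint_efforts': array([ 1.43118541e-03, -4.16401899e+01, -2.34705234e+01,  1.26891155e-04,
        4.77961396e-03, -1.84477372e-06]), 'tcp_pos': array([0.21780468, 0.53172073, 0.24155974]), 'eef_rot': array([-6.06736114e-01, -3.08210639e+00,  2.44799959e-03]), 'force': array([ 1.12697558, -0.17433474, -0.39585867]), 'ft_torque': array([0.00990049, 0.00778741, 0.08169904]), 'finger_gap': 1.0018820914576845} 0.011
```

View pics/scene0.png

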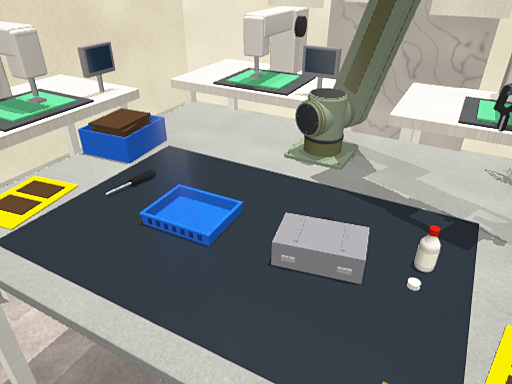

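View pics/top0.png

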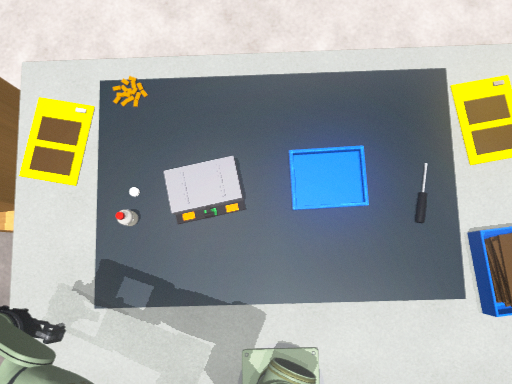

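```bash
python3 - <<'E'
import cv2,numpy as np
a=cv2.imread('pics/top0.png')[140:240,110:260];b=cv2.imread('pics/scene0.png')[200:290,260:380]
cv2.imwrite('pics/c1.png',cv2.resize(a,None,fx=5,fy=5,interpolation=2));cv2.imwrite('pics/c2.png',cv2.resize(b,None,fx=6,fy=6,interpolation=2))
E
```

```text
(no output)
```

View pics/c1.png

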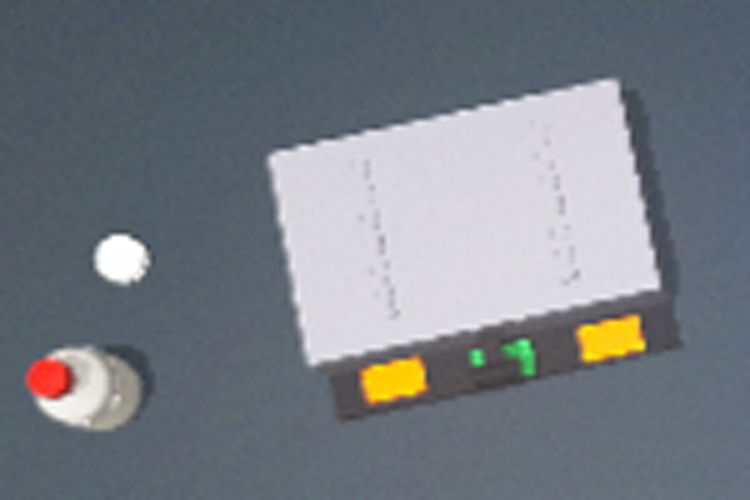

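View pics/c2.png

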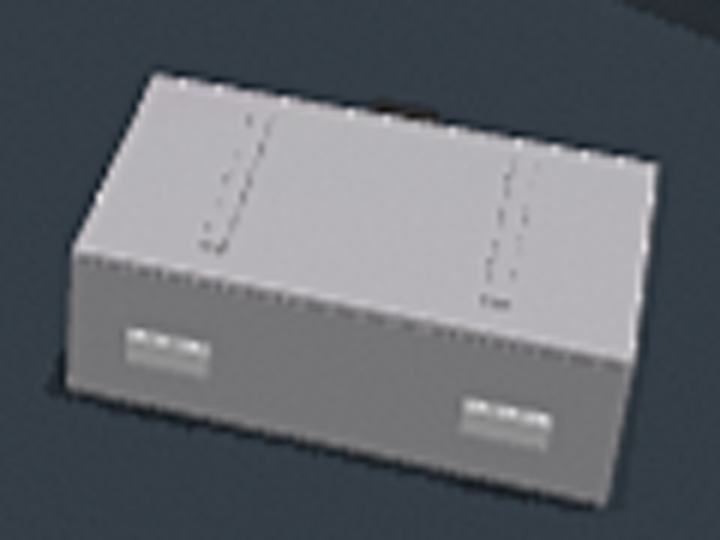

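```bash
cat > m1.py <<'E'
from h import *
T=cam('top');S=cam('scene')
# refine corners: fit lines to mask via minAreaRect/approx in top
tp={k:((x+.5)/5-.5+110,(y+.5)/5-.5+140) for k,(x,y) in dict(A=(268,156),B=(618,80),C=(660,292),D=(307,366)).items()}
sp={k:((x+.5)/6-.5+260,(y+.5)/6-.5+200) for k,(x,y) in dict(A=(632,360),B=(75,250),C=(155,73),D=(657,163)).items()}
P={}
for k in 'ABCD':
    P[k],e=tri(T,tp[k],S,sp[k]); print(k,P[k].round(4),round(e,4), onz(T,*tp[k],.066).round(4),onz(S,*sp[k],.066).round(4))
for src in('tri','mean'):
    Q={k:(P[k] if src=='tri' else (onz(T,*tp[k],.066)+onz(S,*sp[k],.066))/2) for k in P}
    cen=sum(Q.values())/4; y=(Q['A']+Q['D']-Q['B']-Q['C'])[:2]; x=(Q['A']+Q['B']-Q['C']-Q['D'])[:2]
    print(src,cen.round(4),np.degrees(np.arctan2(x[1],x[0])),np.degrees(np.arctan2(-y[0],y[1])),np.linalg.norm(x)/2,np.linalg.norm(y)/2)
# chips
def blobs(img,lo,hi,mn=8):
    h=cv2.cvtColor(img,cv2.COLOR_RGB2HSV); m=cv2.inRange(h,lo,hi)
    n,l,s,c=cv2.connectedComponentsWithStats(m)
    return [(s[i,4],c[i].round(2),s[i,:4].tolist()) for i in range(1,n) if s[i,4]>=mn]
for nm,lo,hi in(('or',(8,150,150),(28,255,255)),('gr',(50,120,60),(85,255,255)),('blue',(100,150,100),(120,255,255))):
    for b in blobs(T['img'],lo,hi): print('T',nm,b,onz(T,*b[1],.013).round(4))
    if nm=='blue':
        for b in blobs(S['img'],lo,hi): print('S',nm,b)
E
python3 m1.py
```

```text
A [0.5884 0.302  0.0665] 0.0016 [0.5887 0.3013 0.066 ] [0.5874 0.3026 0.066 ]
B [0.6242 0.1105 0.0652] 0.0035 [0.6247 0.1088 0.066 ] [0.6244 0.1125 0.066 ]
C [0.5066 0.0889 0.0666] 0.0018 [0.5071 0.0881 0.066 ] [0.5054 0.0893 0.066 ]
D [0.4723 0.2801 0.0675] 0.0019 [0.4727 0.2795 0.066 ] [0.4695 0.2806 0.066 ]
tri [0.5479 0.1954 0.0665] 10.54227571920589 10.376797312587845 0.11879695836187504 0.19455637187120617
mean [0.5475 0.1954 0.066 ] 10.556544402809275 10.599693239780086 0.1196236087493434 0.1946592810102764
T or (np.int32(460), array([129.3 ,  92.49]), [113, 76, 35, 31]) [0.835  0.4149 0.013 ]
T or (np.int32(30), array([124.87,  81.57]), [121, 79, 8, 6]) [0.869  0.4286 0.013 ]
T or (np.int32(95), array([493.02, 100.92]), [463, 94, 48, 24]) [ 0.7713 -0.6325  0.013 ]
T or (np.int32(42), array([ 42.95, 124.64]), [36, 116, 22, 24]) [0.7468 0.6664 0.013 ]
T or (np.int32(49), array([ 74.39, 128.33]), [59, 119, 23, 27]) [0.7325 0.5736 0.013 ]
T or (np.int32(8), array([468.88, 122.12]), [468, 119, 4, 6]) [ 0.7113 -0.5587  0.013 ]
T or (np.int32(57), array([490.32, 127.67]), [471, 124, 41, 10]) [ 0.693  -0.6174  0.013 ]
T or (np.int32(66), array([ 61.14, 155.08]), [35, 145, 40, 31]) [0.6545 0.6095 0.013 ]
T or (np.int32(93), array([231.73, 207.2 ]), [225, 203, 14, 9]) [0.4889 0.1204 0.013 ]
T or (np.int32(92), array([188.36, 215.57]), [182, 211, 14, 10]) [0.469  0.2425 0.013 ]
T gr (np.int32(26), array([214.12, 210.62]), [211, 208, 6, 7]) [0.4807 0.17   0.013 ]
T blue (np.int32(4574), array([328.04, 177.22]), [289, 145, 80, 65]) [ 0.5654 -0.1526  0.013 ]
T blue (np.int32(1640), array([486.46, 271.68]), [468, 227, 44, 90]) [ 0.2921 -0.5687  0.013 ]
S blue (np.int32(2041), array([120.34, 142.54]), [79, 116, 84, 47])
S blue (np.int32(3805), array([192.18, 213.2 ]), [139, 184, 104, 63])
```

```bash
python3 - <<'E'
from h import *
T=cam('top');S=cam('scene')
p,e=tri(T,(209.3,213.6),S,(327.5,218));print(p,e)
yaw=np.radians(10.5);ex=np.array([np.cos(yaw),np.sin(yaw),0]);ey=np.array([-ex[1],ex[0],0]);c=np.array([.5478,.1954,0])
tab=c-.084*ex+[0,0,.048];print(tab,proj(T,tab),proj(S,tab),proj(S,tab+[0,0,.007]))
i=T['img'][195:232,180:250][:,:,::-1];cv2.imwrite('pics/c3.png',cv2.resize(i,None,fx=10,fy=10,interpolation=0)*1)
# basket: rim corners
h=cv2.cvtColor(T['img'],cv2.COLOR_RGB2HSV);m=cv2.inRange(h,(100,150,100),(120,255,255));n,l,s,cc=cv2.connectedComponentsWithStats(m)
k=1+np.argmax(s[1:,4]);ct,_=cv2.findContours((l==k).astype(np.uint8),0,1);r=cv2.minAreaRect(ct[0]);print(r)
for q in cv2.boxPoints(r): print(onz(T,*q,.035).round(4))
h=cv2.cvtColor(S['img'],cv2.COLOR_RGB2HSV);m=cv2.inRange(h,(100,150,60),(120,255,255));n,l,s,cc=cv2.connectedComponentsWithStats(m)
print([(s[i],cc[i]) for i in range(1,n) if s[i,4]>500])
k=1+np.argmax(s[1:,4]);ct,_=cv2.findContours((l==k).astype(np.uint8),0,1);print(cv2.approxPolyDP(ct[0],3,True)[:,0].tolist())
E
```

```text
[0.46767341 0.17991085 0.05550363] 0.005164026220274313
[0.46520659 0.18009222 0.048     ] [208.74737964 215.09723253] [326.50276845 220.09530369] [326.79901779 217.67938945]
((328.3249206542969, 177.1984405517578), (60.81882858276367, 76.85005187988281), 86.42366790771484)
[ 0.6446 -0.0425  0.035 ]
[ 0.6511 -0.2568  0.035 ]
[ 0.4806 -0.2574  0.035 ]
[ 0.4738 -0.0471  0.035 ]
[(array([  79,  116,   84,   47, 2045], dtype=int32), array([120.39022005, 142.51491443])), (array([ 139,  184,  104,   63, 3922], dtype=int32), array([191.71290158, 213.70678225]))]
[[139, 213], [146, 225], [208, 246], [240, 213], [242, 201], [178, 184]]
```

View pics/c3.png

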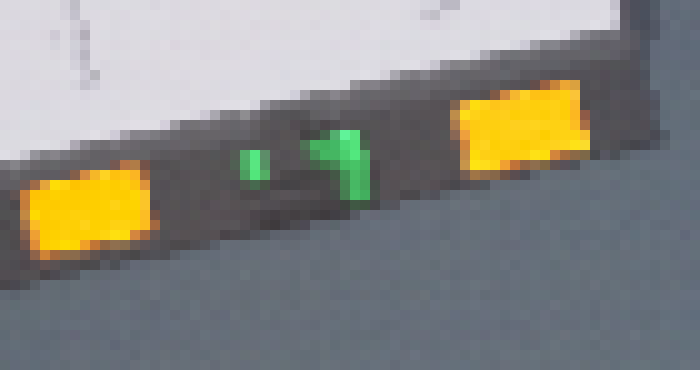

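```bash
cat > g.py <<'E'
# usage: g.py x y z [yaw_of_tool_y_deg]  -> tool shift
import sys
from h import *
from scipy.spatial.transform import Rotation as Ro
def show(x,y,z,yaw=None):
    o=bot.get_obs();R=Ro.from_rotvec(o['eef_rot']).as_matrix();d=R.T@(np.array([x,y,z])-o['tcp_pos'])
    print('dx dy dz mm',(d*1000).round(1),end=' ')
    if yaw is not None:
        a=np.radians(yaw);ty=np.array([np.cos(a),np.sin(a),0]);tz=np.array([0,0,-1.]);D=np.c_[np.cross(ty,tz),ty,tz]
        print('rot deg',np.degrees(Ro.from_matrix(R.T@D).as_rotvec()).round(2),end='')
    print()
if __name__=='__main__': 
    show(*map(float,sys.argv[1:])); o=bot.get_obs();print(o['clock'],o['tcp_pos'].round(4),o['q'].round(2),o['force'].round(1),o['finger_gap'])
E
python3 g.py .465 .180 .15 100.5
```

```text
dx dy dz mm [-362.1 -232.    92.2] rot deg [-3.000e-02 -1.000e-02 -3.278e+01]
0.3 [0.2179 0.532  0.2421] [ 1.16  0.32  1.56 -0.    1.26 -0.02] [-0.1  0.6  0.2] 1.0005830098689097
```

```bash
python3 -m inch '[{"grip":0,"dx":-0.04,"dy":-0.025,"rz":-7},{"grip":0,"dx":-0.08,"dy":-0.05,"rz":-14},{"grip":0,"dx":-0.12,"dy":-0.075,"rz":-21},{"grip":0,"dx":-0.16,"dy":-0.1,"rz":-28},{"grip":0,"dx":-0.2,"dy":-0.125,"rz":-32.8}]' 20; python3 g.py .465 .180 .15 100.5
```

```text
dx dy dz mm [-362.1 -232.    92.2] rot deg [-3.000e-02 -1.000e-02 -3.278e+01]
0.3 [0.2179 0.532  0.2421] [ 1.16  0.32  1.56 -0.    1.26 -0.02] [-0.1  0.6  0.2] 1.0005830098689097invalid input at $[0]: expected keys grip, dx, dy, dz, rx, ry, rz
```

```bash
python3 -m inch '[{"grip":0,"dx":-0.04,"dy":-0.025,"dz":0,"rx":0,"ry":0,"rz":-7},{"grip":0,"dx":-0.08,"dy":-0.05,"dz":0,"rx":0,"ry":0,"rz":-14},{"grip":0,"dx":-0.12,"dy":-0.075,"dz":0,"rx":0,"ry":0,"rz":-21},{"grip":0,"dx":-0.16,"dy":-0.1,"dz":0,"rx":0,"ry":0,"rz":-28},{"grip":0,"dx":-0.2,"dy":-0.125,"dz":0,"rx":0,"ry":0,"rz":-32.8}]' 20; python3 g.py .465 .180 .12 100.5
```

```text
clock: 0.8
tcp_pos: [0.3564, 0.339, 0.2424]
eef_rot: [-0.295, 3.127, 0.0]
force: [0.4, 1.2, -0.4]
finger_gap: 1.002
dx dy dz mm [ -76.9 -176.6  122.4] rot deg [0.01 0.03 0.29]
0.8 [0.3564 0.339  0.2424] [ 0.74  0.19  1.75 -0.    1.21 -1.02] [ 0.4  1.2 -0.4] 1.0022859422163164
```

```bash
python3 -m inch '[{"grip":0,"dx":-0.018,"dy":-0.044,"dz":0.0,"rx":0,"ry":0,"rz":0},{"grip":0,"dx":-0.036,"dy":-0.082,"dz":0.02,"rx":0,"ry":0,"rz":0},{"grip":0.2,"dx":-0.053,"dy":-0.122,"dz":0.05,"rx":0,"ry":0,"rz":0},{"grip":0.3,"dx":-0.071,"dy":-0.162,"dz":0.08,"rx":0,"ry":0,"rz":0},{"grip":0.3,"dx":-0.077,"dy":-0.176,"dz":0.11,"rx":0,"ry":0,"rz":0}]' 20; python3 -m inch '[{"grip":0.3,"dx":0,"dy":0,"dz":0,"rx":0,"ry":0,"rz":0.2},{"grip":0.3,"dx":0,"dy":0,"dz":0,"rx":0,"ry":0,"rz":0.2},{"grip":0.3,"dx":0,"dy":0,"dz":0,"rx":0,"ry":0,"rz":0.2},{"grip":0.3,"dx":0,"dy":0,"dz":0,"rx":0,"ry":0,"rz":0.2},{"grip":0.3,"dx":0,"dy":0,"dz":0,"rx":0,"ry":0,"rz":0.2}]'; python3 g.py .465 .180 .042 100.5
python3 - <<'E'
from h import *
T=cam('top');S=cam('scene')
a=cv2.resize(T['img'][130:250,130:270],None,fx=4,fy=4);b=cv2.resize(S['img'][150:290,240:380],None,fx=4,fy=4)[:480]
i=np.hstack([a,b])[:,:,::-1];i=cv2.resize(i,None,fx=.7,fy=.7);cv2.imwrite('pics/d1.png',i)
E
```

```text
clock: 1.3
tcp_pos: [0.4656, 0.1794, 0.1321]
eef_rot: [-0.284, 3.125, 0.0]
force: [0.6, -0.3, -0.2]
finger_gap: 0.694
clock: 1.8
tcp_pos: [0.4637, 0.1827, 0.1335]
eef_rot: [-0.285, 3.126, 0.001]
force: [0.3, -0.5, -0.5]
finger_gap: 0.704
dx dy dz mm [-0.6 -2.9 91.5] rot deg [ 0.03  0.14 -0.09]
1.8 [0.4637 0.1827 0.1335] [ 0.35  0.3   1.9   0.    0.94 -1.4 ] [ 0.3 -0.5 -0.5] 0.7039662511778428
```

View pics/d1.png

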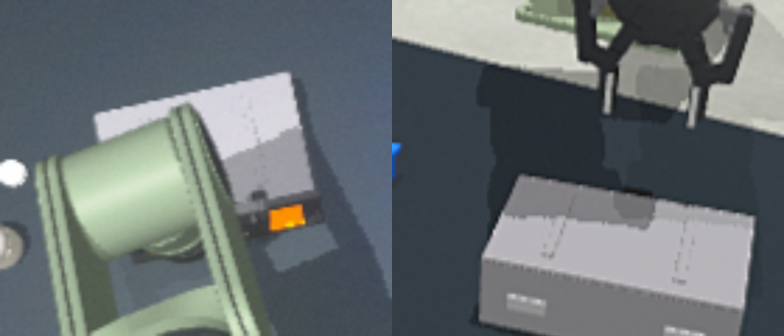

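```bash
python3 -m inch '[{"grip":0.3,"dx":-0.001,"dy":-0.003,"dz":0.03,"rx":0,"ry":0,"rz":0},{"grip":0.3,"dx":-0.001,"dy":-0.003,"dz":0.055,"rx":0,"ry":0,"rz":0},{"grip":0.3,"dx":-0.001,"dy":-0.003,"dz":0.075,"rx":0,"ry":0,"rz":0},{"grip":0.3,"dx":-0.001,"dy":-0.003,"dz":0.088,"rx":0,"ry":0,"rz":0},{"grip":0.3,"dx":-0.001,"dy":-0.003,"dz":0.093,"rx":0,"ry":0,"rz":0}]' 20;python3 -m inch '[{"grip":0.3,"dx":0,"dy":0,"dz":0,"rx":0,"ry":0,"rz":0},{"grip":0.6,"dx":0,"dy":0,"dz":0,"rx":0,"ry":0,"rz":0},{"grip":0.9,"dx":0,"dy":0,"dz":0,"rx":0,"ry":0,"rz":0},{"grip":0.9,"dx":0,"dy":0,"dz":0,"rx":0,"ry":0,"rz":0},{"grip":0.9,"dx":0,"dy":0,"dz":0,"rx":0,"ry":0,"rz":0}]' 30; python3 g.py .465 .180 .040 100.5
```

```text
clock: 2.4
tcp_pos: [0.4643, 0.1789, 0.0383]
eef_rot: [0.283, -3.127, 0.001]
force: [-0.1, -0.9, -0.1]
finger_gap: 0.701
clock: 2.9
tcp_pos: [0.4654, 0.1804, 0.0404]
eef_rot: [-0.281, 3.127, 0.004]
force: [-1.6, 6.2, 2.1]
finger_gap: 0.296
dx dy dz mm [ 0.5 -0.3  0.4] rot deg [ 0.15  0.12 -0.25]
2.9 [0.4654 0.1804 0.0404] [ 0.35  0.43  2.    0.    0.71 -1.41] [-1.6  6.2  2.1] 0.29622885378406527
```

```bash
python3 - <<'E'
import numpy as np
r=np.hypot(144,12);p0=np.arctan2(12,-144)
f=lambda t:np.array([-r*np.cos(p0-t),-r*np.sin(p0-t)])
for k in range(5):
    print([ (f(.08*(5*k+i))-f(.08*5*k)).round(1).tolist() for i in range(1,6)])
E
```

```text
[[-1.4, -11.5], [-3.8, -22.8], [-7.0, -33.9], [-11.1, -44.7], [-16.0, -55.1]]
[[-5.8, -10.0], [-12.3, -19.5], [-19.6, -28.5], [-27.6, -36.8], [-36.2, -44.5]]
[[-9.2, -7.0], [-19.0, -13.2], [-29.2, -18.6], [-39.8, -23.2], [-50.7, -26.9]]
[[-11.2, -2.8], [-22.6, -4.8], [-34.1, -5.8], [-45.7, -5.9], [-57.2, -5.0]]
[[-11.4, 1.8], [-22.7, 4.4], [-33.7, 8.0], [-44.3, 12.4], [-54.6, 17.6]]
```

```bash
python3 -m inch '[{"grip":0.9,"dx":-0.0014,"dy":0,"dz":-0.0115,"rx":0,"ry":0,"rz":0},{"grip":0.9,"dx":-0.0038,"dy":0,"dz":-0.0228,"rx":0,"ry":0,"rz":0},{"grip":0.9,"dx":-0.007,"dy":0,"dz":-0.0339,"rx":0,"ry":0,"rz":0},{"grip":0.9,"dx":-0.0111,"dy":0,"dz":-0.0447,"rx":0,"ry":0,"rz":0},{"grip":0.9,"dx":-0.016,"dy":0,"dz":-0.0551,"rx":0,"ry":0,"rz":0}]' 50
python3 - <<'E'
from h import *
T=cam('top');S=cam('scene')
a=cv2.resize(T['img'][130:250,130:270],None,fx=4,fy=4);b=cv2.resize(S['img'][150:290,240:380],None,fx=4,fy=4)[:480]
i=np.hstack([a,b])[:,:,::-1];i=cv2.resize(i,None,fx=.7,fy=.7);cv2.imwrite('pics/d2.png',i)
E
```

```text
clock: 3.4
tcp_pos: [0.4808, 0.1833, 0.095]
eef_rot: [-0.281, 3.128, 0.005]
force: [1.3, 6.6, -5.3]
finger_gap: 0.29
```

View pics/d2.png

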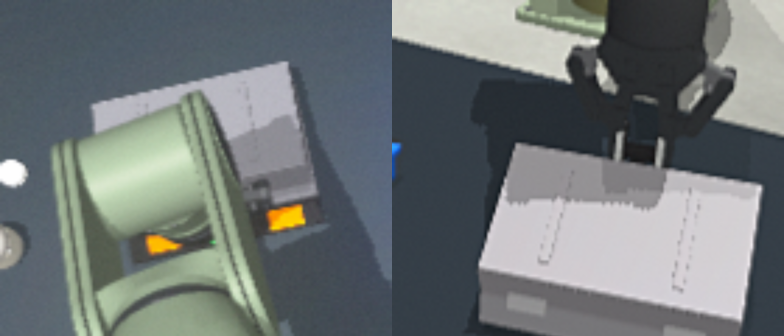

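The lid is rising in the jaws (scene crop: barrel between the fingers at about (640,150)). I go on along the arc.

```bash
python3 -m inch '[{"grip":0.9,"dx":-0.0058,"dy":0,"dz":-0.01,"rx":0,"ry":0,"rz":0},{"grip":0.9,"dx":-0.0123,"dy":0,"dz":-0.0195,"rx":0,"ry":0,"rz":0},{"grip":0.9,"dx":-0.0196,"dy":0,"dz":-0.0285,"rx":0,"ry":0,"rz":0},{"grip":0.9,"dx":-0.0276,"dy":0,"dz":-0.0368,"rx":0,"ry":0,"rz":0},{"grip":0.9,"dx":-0.0362,"dy":0,"dz":-0.0445,"rx":0,"ry":0,"rz":0}]'
python3 -m inch '[{"grip":0.9,"dx":-0.0092,"dy":0,"dz":-0.007,"rx":0,"ry":0,"rz":0},{"grip":0.9,"dx":-0.019,"dy":0,"dz":-0.0132,"rx":0,"ry":0,"rz":0},{"grip":0.9,"dx":-0.0292,"dy":0,"dz":-0.0186,"rx":0,"ry":0,"rz":0},{"grip":0.9,"dx":-0.0398,"dy":0,"dz":-0.0232,"rx":0,"ry":0,"rz":0},{"grip":0.9,"dx":-0.0507,"dy":0,"dz":-0.0269,"rx":0,"ry":0,"rz":0}]'
python3 -m inch '[{"grip":0.9,"dx":-0.0112,"dy":0,"dz":-0.0028,"rx":0,"ry":0,"rz":0},{"grip":0.9,"dx":-0.0226,"dy":0,"dz":-0.0048,"rx":0,"ry":0,"rz":0},{"grip":0.9,"dx":-0.0341,"dy":0,"dz":-0.0058,"rx":0,"ry":0,"rz":0},{"grip":0.9,"dx":-0.0457,"dy":0,"dz":-0.0059,"rx":0,"ry":0,"rz":0},{"grip":0.9,"dx":-0.0572,"dy":0,"dz":-0.005,"rx":0,"ry":0,"rz":0}]'
python3 -m inch '[{"grip":0.9,"dx":-0.0114,"dy":0,"dz":0.0018,"rx":0,"ry":0,"rz":0},{"grip":0.9,"dx":-0.0227,"dy":0,"dz":0.0044,"rx":0,"ry":0,"rz":0},{"grip":0.9,"dx":-0.0337,"dy":0,"dz":0.008,"rx":0,"ry":0,"rz":0},{"grip":0.9,"dx":-0.0443,"dy":0,"dz":0.0124,"rx":0,"ry":0,"rz":0},{"grip":0.9,"dx":-0.0546,"dy":0,"dz":0.0176,"rx":0,"ry":0,"rz":0}]'
python3 - <<'E'
from h import *
T=cam('top');S=cam('scene')
a=cv2.resize(T['img'][90:250,130:290],None,fx=3,fy=3);b=cv2.resize(S['img'][130:290,240:400],None,fx=3,fy=3)[:480]
i=np.hstack([a,b])[:,:,::-1];i=cv2.resize(i,None,fx=.8,fy=.8);cv2.imwrite('pics/d3.png',i)
E
```

```text
clock: 4.0
tcp_pos: [0.5149, 0.1897, 0.139]
eef_rot: [0.281, -3.126, -0.005]
force: [-2.7, 6.2, -4.4]
finger_gap: 0.288
clock: 4.5
tcp_pos: [0.5643, 0.199, 0.1664]
eef_rot: [0.281, -3.125, -0.006]
force: [-4.5, 6.0, -0.9]
finger_gap: 0.292
clock: 5.0
tcp_pos: [0.6218, 0.2099, 0.1725]
eef_rot: [0.282, -3.128, -0.007]
force: [-3.7, 6.7, 5.7]
finger_gap: 0.292
clock: 5.5
tcp_pos: [0.6769, 0.2203, 0.1558]
eef_rot: [-0.282, 3.125, 0.009]
force: [-1.5, 6.3, 6.0]
finger_gap: 0.289
```

View pics/d3.png

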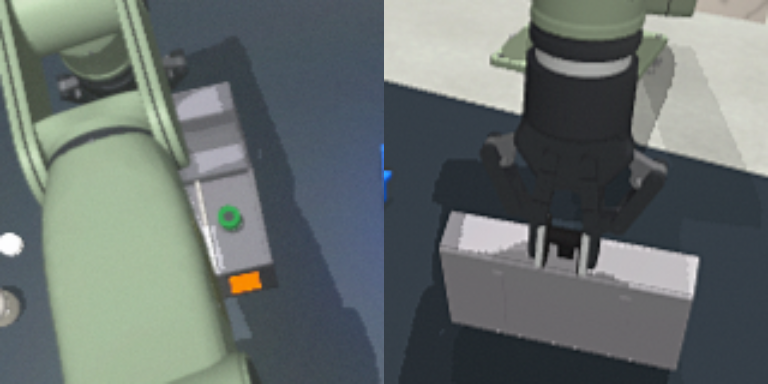

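The top crop shows a green die in the −y bay, behind an orange chip at (245,282), so that is the wrong one. The lid is at about 2.0 rad, so I release it.

```bash
python3 -m inch '[{"grip":0.45,"dx":0,"dy":0,"dz":0,"rx":0,"ry":0,"rz":0},{"grip":0.3,"dx":0,"dy":0,"dz":0,"rx":0,"ry":0,"rz":0},{"grip":0.3,"dx":0.0,"dy":0,"dz":-0.02,"rx":0,"ry":0,"rz":0},{"grip":0.3,"dx":0.0,"dy":0,"dz":-0.05,"rx":0,"ry":0,"rz":0},{"grip":0.3,"dx":0.02,"dy":0,"dz":-0.09,"rx":0,"ry":0,"rz":0}]' 40
python3 -m inch '[{"grip":0.3,"dx":0.05,"dy":-0.0,"dz":0,"rx":0,"ry":0,"rz":0},{"grip":0.3,"dx":0.1,"dy":-0.02,"dz":0,"rx":0,"ry":0,"rz":0},{"grip":0.3,"dx":0.14,"dy":-0.06,"dz":0,"rx":0,"ry":0,"rz":0},{"grip":0.3,"dx":0.17,"dy":-0.1,"dz":0,"rx":0,"ry":0,"rz":0},{"grip":0.3,"dx":0.2,"dy":-0.14,"dz":0,"rx":0,"ry":0,"rz":0}]'
python3 -m inch '[{"grip":0.3,"dx":0.02,"dy":-0.04,"dz":0,"rx":0,"ry":0,"rz":0},{"grip":0.3,"dx":0.04,"dy":-0.08,"dz":0,"rx":0,"ry":0,"rz":0},{"grip":0.3,"dx":0.04,"dy":-0.12,"dz":0,"rx":0,"ry":0,"rz":0},{"grip":0.3,"dx":0.04,"dy":-0.16,"dz":0,"rx":0,"ry":0,"rz":0},{"grip":0.3,"dx":0.04,"dy":-0.2,"dz":0,"rx":0,"ry":0,"rz":0}]'
python3 - <<'E'
from h import *
T=cam('top');S=cam('scene');save(T,'t4.png');save(S,'s4.png');print(bot.get_obs()['tcp_pos'])
E
```

```text
clock: 6.1
tcp_pos: [0.6568, 0.2131, 0.2415]
eef_rot: [0.281, -3.125, 0.002]
force: [0.3, 0.8, 0.2]
finger_gap: 0.702
clock: 6.6
tcp_pos: [0.4875, 0.0476, 0.2434]
eef_rot: [-0.285, 3.128, -0.001]
force: [0.5, -2.0, -0.3]
finger_gap: 0.703
clock: 7.1
tcp_pos: [0.4852, -0.1567, 0.2436]
eef_rot: [-0.282, 3.129, -0.001]
force: [1.3, 1.1, 0.1]
finger_gap: 0.7
[ 0.48609224 -0.15906697  0.24313831]
```

View pics/t4.png

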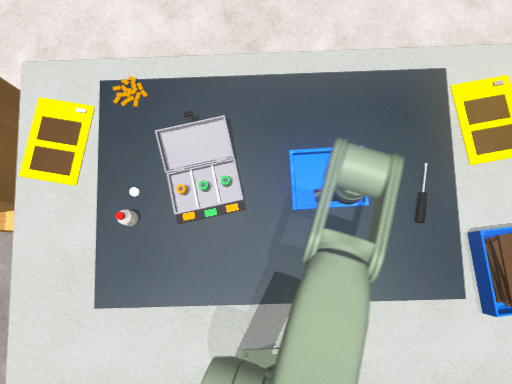

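View pics/s4.png

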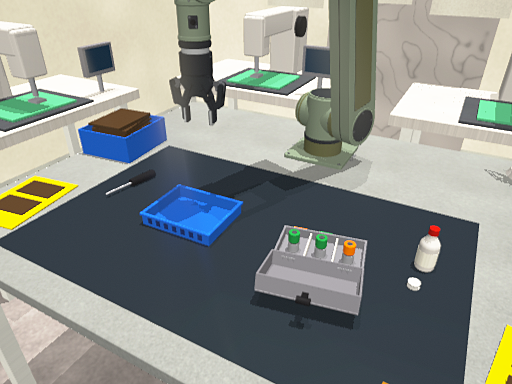

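Lid lies open. Bays from left in the top view: orange die, green die behind the green chip, and green die at (226,181) behind an orange chip. The last one is the wrong one; in the scene view it is the leftmost, at (293,237).

```bash
python3 - <<'E'
from h import *
T=cam('top');S=cam('scene')
def bl(img,lo,hi,box):
    h=cv2.cvtColor(img,cv2.COLOR_RGB2HSV);m=cv2.inRange(h,lo,hi);k=np.zeros_like(m);x0,y0,x1,y1=box;k[y0:y1,x0:x1]=m[y0:y1,x0:x1]
    n,l,s,c=cv2.connectedComponentsWithStats(k); return [(s[i].tolist(),c[i].round(2)) for i in range(1,n) if s[i,4]>5]
g=((50,100,40),(85,255,255))
print(bl(T['img'],*g,(150,150,260,240)));print(bl(S['img'],*g,(250,215,380,290)))
a=cv2.resize(T['img'][160:225,165:250],None,fx=8,fy=8,interpolation=2);b=cv2.resize(S['img'][220:270,270:370],None,fx=7,fy=7,interpolation=2)
cv2.imwrite('pics/e1.png',a[:,:,::-1]);cv2.imwrite('pics/e2.png',b[:,:,::-1])
E
```

```text
[([221, 176, 9, 10, 57], array([225.11, 180.18])), ([199, 181, 9, 9, 55], array([203.07, 185.13])), ([204, 208, 13, 9, 91], array([210.12, 212.18]))]
[([289, 229, 11, 15, 132], array([293.77, 236.13])), ([319, 230, 14, 4, 16], array([325.75, 231.69])), ([316, 234, 12, 15, 137], array([321.01, 241.36]))]
```

View pics/e1.png

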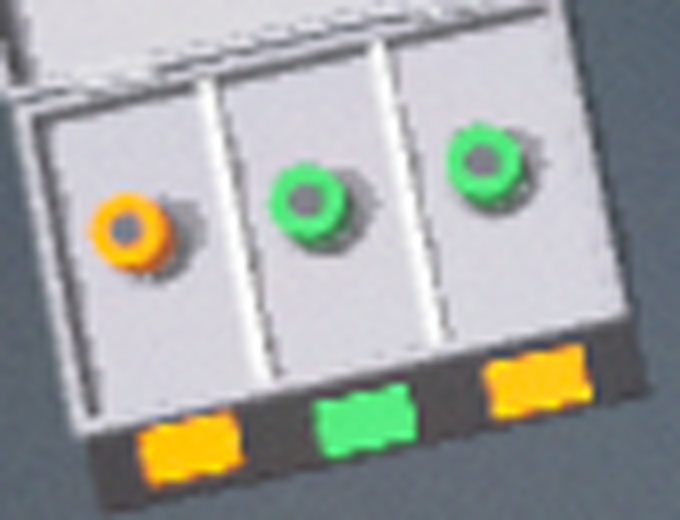

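View pics/e2.png

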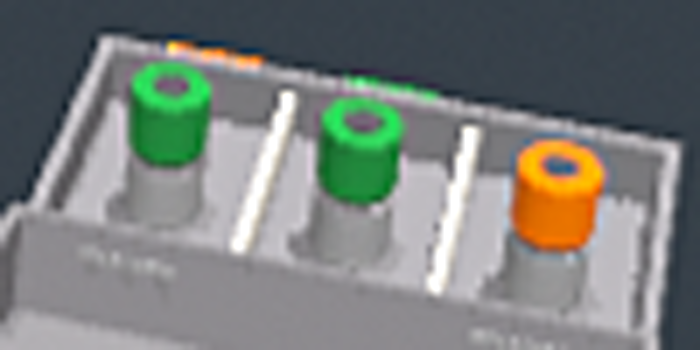

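```bash
python3 - <<'E'
from h import *
from g import show
T=cam('top');S=cam('scene')
for a,b in(((225.06,179.56),(294.0,231.86)),((203.0,184.5),(321.4,237.0)),):
    print(tri(T,a,S,b),onz(T,*a,.056),onz(S,*b,.056))
# basket floor centre check: scene rim corners
for p in((139,213),(208,246),(242,201),(178,184)): print(onz(S,*p,.035).round(4))
show(.53,.13,.243,10.5)
E
```

```text
(array([0.55987134, 0.13440024, 0.05747199]), np.float64(0.0029071931081151524)) [0.56067345 0.13321838 0.056     ] [0.55734802 0.13498148 0.056     ]
(array([0.54815548, 0.19512235, 0.0575316 ]), np.float64(0.003006625633361041)) [0.54889625 0.19393714 0.056     ] [0.54545349 0.19589023 0.056     ]
[ 0.6469 -0.2498  0.035 ]
[ 0.6729 -0.022   0.035 ]
[ 0.4704 -0.0515  0.035 ]
[ 0.4794 -0.2572  0.035 ]
dx dy dz mm [-94.9 271.4   0.3] rot deg [ 1.000e-02 -5.000e-02  8.985e+01]
```

```bash
python3 -m inch '[{"grip":0.3,"dx":-0.02,"dy":0.035,"dz":0,"rx":0,"ry":0,"rz":8},{"grip":0.3,"dx":-0.04,"dy":0.075,"dz":0,"rx":0,"ry":0,"rz":16},{"grip":0.3,"dx":-0.06,"dy":0.115,"dz":0,"rx":0,"ry":0,"rz":24},{"grip":0.3,"dx":-0.08,"dy":0.155,"dz":0,"rx":0,"ry":0,"rz":32},{"grip":0.3,"dx":-0.095,"dy":0.19,"dz":0,"rx":0,"ry":0,"rz":40}]'; python3 g.py .5595 .1343 .15 10.5
```

```text
clock: 7.9
tcp_pos: [0.545, 0.0525, 0.2435]
eef_rot: [0.81, 3.035, 0.001]
force: [0.8, 0.5, -0.3]
finger_gap: 0.7
dx dy dz mm [28.2 78.1 93.5] rot deg [ 3.000e-02 -0.000e+00  4.963e+01]
7.9 [0.545  0.0525 0.2435] [ 0.07  0.28  1.63  0.    1.24 -0.97] [ 0.8  0.5 -0.3] 0.6997125990164424
```

```bash
python3 -m inch '[{"grip":0.3,"dx":0,"dy":0,"dz":0,"rx":0,"ry":0,"rz":8},{"grip":0.3,"dx":0,"dy":0,"dz":0,"rx":0,"ry":0,"rz":16},{"grip":0.3,"dx":0,"dy":0,"dz":0,"rx":0,"ry":0,"rz":24},{"grip":0.3,"dx":0,"dy":0,"dz":0,"rx":0,"ry":0,"rz":32},{"grip":0.3,"dx":0,"dy":0,"dz":0,"rx":0,"ry":0,"rz":40}]'; python3 g.py .5595 .1343 .15 10.5
```

```text
clock: 8.4
tcp_pos: [0.5445, 0.0507, 0.2433]
eef_rot: [-1.799, -2.575, 0.0]
force: [-0.3, -0.2, -0.3]
finger_gap: 0.698
dx dy dz mm [73.3 42.9 93.4] rot deg [-0.01 -0.01  9.64]
8.4 [0.5445 0.0507 0.2433] [ 0.07  0.27  1.63  0.    1.24 -0.28] [-0.3 -0.2 -0.3] 0.6977965126828538
```

```bash
python3 -m inch '[{"grip":0.3,"dx":0.03,"dy":0.018,"dz":0,"rx":0,"ry":0,"rz":5},{"grip":0.3,"dx":0.06,"dy":0.036,"dz":0.03,"rx":0,"ry":0,"rz":9.6},{"grip":0.3,"dx":0.073,"dy":0.043,"dz":0.07,"rx":0,"ry":0,"rz":9.6},{"grip":0.3,"dx":0.073,"dy":0.043,"dz":0.093,"rx":0,"ry":0,"rz":9.6},{"grip":0.3,"dx":0.073,"dy":0.043,"dz":0.093,"rx":0,"ry":0,"rz":9.6}]'; python3 g.py .5595 .1343 .03 10.5
python3 - <<'E'
from h import *
T=cam('top');S=cam('scene')
a=cv2.resize(T['img'][90:250,130:290],None,fx=3,fy=3);b=cv2.resize(S['img'][150:310,210:370],None,fx=3,fy=3)[:480]
i=np.hstack([a,b])[:,:,::-1];i=cv2.resize(i,None,fx=.8,fy=.8);cv2.imwrite('pics/d5.png',i)
E
```

```text
clock: 8.9
tcp_pos: [0.557, 0.1338, 0.1469]
eef_rot: [-1.997, -2.419, 0.01]
force: [-0.1, -0.8, -0.5]
finger_gap: 0.694
dx dy dz mm [ -0.    3.5 116.8] rot deg [-0.47  0.01  0.41]
8.9 [0.557  0.1338 0.1469] [0.22 0.4  1.7  0.   1.05 0.03] [-0.1 -0.8 -0.5] 0.6939939706866131
```

View pics/d5.png

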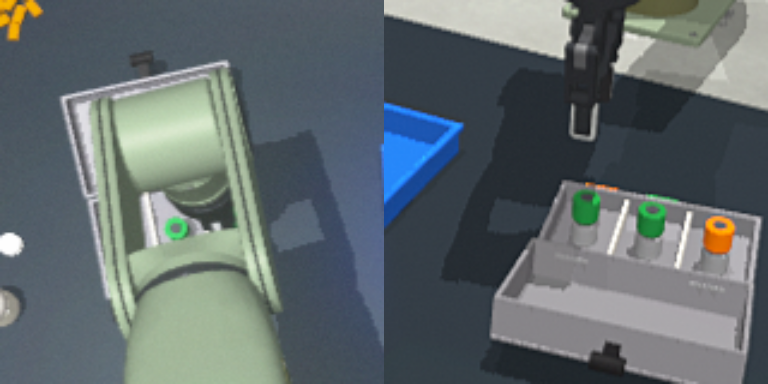

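```bash
python3 -m inch '[{"grip":0.35,"dx":0,"dy":0.001,"dz":0.04,"rx":0,"ry":0,"rz":0},{"grip":0.35,"dx":0,"dy":0.001,"dz":0.075,"rx":0,"ry":0,"rz":0},{"grip":0.35,"dx":0,"dy":0.001,"dz":0.1,"rx":0,"ry":0,"rz":0},{"grip":0.35,"dx":0,"dy":0.001,"dz":0.114,"rx":0,"ry":0,"rz":0},{"grip":0.35,"dx":0,"dy":0.001,"dz":0.118,"rx":0,"ry":0,"rz":0}]'; python3 g.py .5595 .1343 .03 10.5
```

```text
clock: 9.5
tcp_pos: [0.5617, 0.1327, 0.0326]
eef_rot: [2.004, 2.419, 0.001]
force: [-0.1, 1.2, 0.0]
finger_gap: 0.649
dx dy dz mm [ 2.  -1.8  2.6] rot deg [ 0.04 -0.    0.21]
9.5 [0.5617 0.1327 0.0326] [0.21 0.53 1.82 0.   0.79 0.03] [-0.1  1.2  0. ] 0.64898841488201
```

```bash
python3 -m inch '[{"grip":0.35,"dx":0.001,"dy":-0.001,"dz":0.001,"rx":0,"ry":0,"rz":0},{"grip":0.35,"dx":0.001,"dy":-0.001,"dz":0.001,"rx":0,"ry":0,"rz":0},{"grip":0.6,"dx":0.001,"dy":-0.001,"dz":0.001,"rx":0,"ry":0,"rz":0},{"grip":0.9,"dx":0.001,"dy":-0.001,"dz":0.001,"rx":0,"ry":0,"rz":0},{"grip":0.9,"dx":0.001,"dy":-0.001,"dz":0.001,"rx":0,"ry":0,"rz":0}]' 40
python3 -m inch '[{"grip":0.9,"dx":0,"dy":0,"dz":0,"rx":0,"ry":0,"rz":0},{"grip":0.9,"dx":0,"dy":0,"dz":0,"rx":0,"ry":0,"rz":0},{"grip":0.9,"dx":0,"dy":0,"dz":-0.01,"rx":0,"ry":0,"rz":0},{"grip":0.9,"dx":0,"dy":0,"dz":-0.02,"rx":0,"ry":0,"rz":0},{"grip":0.9,"dx":0,"dy":0,"dz":-0.035,"rx":0,"ry":0,"rz":0}]'; python3 g.py .5595 .1343 .15 10.5
```

```text
clock: 10.0
tcp_pos: [0.5607, 0.1337, 0.0323]
eef_rot: [2.003, 2.418, 0.002]
force: [0.1, 0.7, 7.1]
finger_gap: 0.291
clock: 10.5
tcp_pos: [0.5596, 0.1334, 0.0665]
eef_rot: [-2.004, -2.419, 0.002]
force: [-0.1, -0.1, -0.9]
finger_gap: 0.29
dx dy dz mm [  0.9  -0.1 -83.5] rot deg [-0.08 -0.    0.22]
10.5 [0.5596 0.1334 0.0665] [0.21 0.48 1.8  0.   0.86 0.03] [-0.1 -0.1 -0.9] 0.2898709133515538
```

```bash
python3 -m inch '[{"grip":0.9,"dx":0,"dy":0,"dz":-0.02,"rx":0,"ry":0,"rz":0},{"grip":0.9,"dx":0,"dy":0,"dz":-0.04,"rx":0,"ry":0,"rz":0},{"grip":0.9,"dx":0,"dy":0,"dz":-0.06,"rx":0,"ry":0,"rz":0},{"grip":0.9,"dx":0,"dy":0,"dz":-0.075,"rx":0,"ry":0,"rz":0},{"grip":0.9,"dx":0,"dy":0,"dz":-0.085,"rx":0,"ry":0,"rz":0}]'; python3 g.py .5625 -.15 .15 10.5
python3 - <<'E'
from h import *
T=cam('top');S=cam('scene')
a=cv2.resize(T['img'][90:250,130:290],None,fx=3,fy=3);b=cv2.resize(S['img'][150:310,210:370],None,fx=3,fy=3)[:480]
i=np.hstack([a,b])[:,:,::-1];i=cv2.resize(i,None,fx=.8,fy=.8);cv2.imwrite('pics/d6.png',i)
E
```

```text
clock: 11.0
tcp_pos: [0.5605, 0.1336, 0.1531]
eef_rot: [2.003, 2.418, 0.003]
force: [-0.5, -0.1, -1.6]
finger_gap: 0.292
dx dy dz mm [-279.   -50.9    3. ] rot deg [ 0.14 -0.01  0.22]
11.0 [0.5605 0.1336 0.1531] [0.21 0.39 1.7  0.   1.05 0.03] [-0.5 -0.1 -1.6] 0.2924086682341982
```

View pics/d6.png

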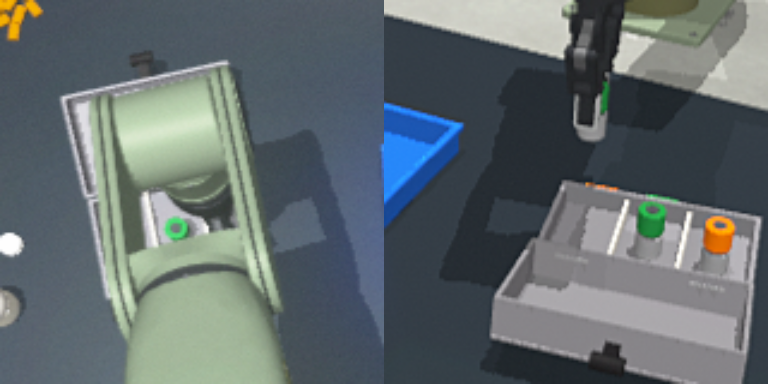

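The die is held upright in the jaws (scene crop about (592,115)), and the other two still stand in their bays. I carry it to the basket.

```bash
python3 -m inch '[{"grip":0.9,"dx":-0.015,"dy":-0.003,"dz":0,"rx":0,"ry":0,"rz":0},{"grip":0.9,"dx":-0.04,"dy":-0.007,"dz":0,"rx":0,"ry":0,"rz":0},{"grip":0.9,"dx":-0.07,"dy":-0.013,"dz":0,"rx":0,"ry":0,"rz":0},{"grip":0.9,"dx":-0.1,"dy":-0.018,"dz":0,"rx":0,"ry":0,"rz":0},{"grip":0.9,"dx":-0.13,"dy":-0.024,"dz":0,"rx":0,"ry":0,"rz":0}]'
python3 -m inch '[{"grip":0.9,"dx":-0.03,"dy":-0.005,"dz":0,"rx":0,"ry":0,"rz":0},{"grip":0.9,"dx":-0.06,"dy":-0.01,"dz":0,"rx":0,"ry":0,"rz":0},{"grip":0.9,"dx":-0.09,"dy":-0.016,"dz":0,"rx":0,"ry":0,"rz":0},{"grip":0.9,"dx":-0.12,"dy":-0.021,"dz":0,"rx":0,"ry":0,"rz":0},{"grip":0.9,"dx":-0.15,"dy":-0.027,"dz":0,"rx":0,"ry":0,"rz":0}]'
python3 -m inch '[{"grip":0.9,"dx":0,"dy":0,"dz":0.02,"rx":0,"ry":0,"rz":0},{"grip":0.9,"dx":0,"dy":0,"dz":0.04,"rx":0,"ry":0,"rz":0},{"grip":0.9,"dx":0,"dy":0,"dz":0.06,"rx":0,"ry":0,"rz":0},{"grip":0.9,"dx":0,"dy":0,"dz":0.07,"rx":0,"ry":0,"rz":0},{"grip":0.9,"dx":0,"dy":0,"dz":0.07,"rx":0,"ry":0,"rz":0}]'
python3 g.py .5625 -.15 .0315 10.5
python3 - <<'E'
from h import *
T=cam('top');S=cam('scene')
a=cv2.resize(T['img'][90:250,250:410],None,fx=3,fy=3);b=cv2.resize(S['img'][130:290,110:270],None,fx=3,fy=3)[:480]
i=np.hstack([a,b])[:,:,::-1];i=cv2.resize(i,None,fx=.8,fy=.8);cv2.imwrite('pics/d7.png',i)
E
```

```text
clock: 11.6
tcp_pos: [0.5597, -0.0008, 0.1499]
eef_rot: [-2.003, -2.418, 0.003]
force: [-1.0, -0.5, -1.4]
finger_gap: 0.293
clock: 12.1
tcp_pos: [0.5608, -0.1532, 0.1499]
eef_rot: [-2.003, -2.417, 0.002]
force: [0.7, -0.2, -0.7]
finger_gap: 0.292
clock: 12.6
tcp_pos: [0.5603, -0.1513, 0.0791]
eef_rot: [-2.002, -2.415, 0.003]
force: [0.3, 0.6, -1.0]
finger_gap: 0.293
dx dy dz mm [ 0.8  2.6 47.5] rot deg [-0.26 -0.12  0.2 ]
12.6 [ 0.5603 -0.1513  0.0791] [-0.28  0.48  1.77 -0.    0.9  -0.47] [ 0.3  0.6 -1. ] 0.29318355275171376
```

View pics/d7.png

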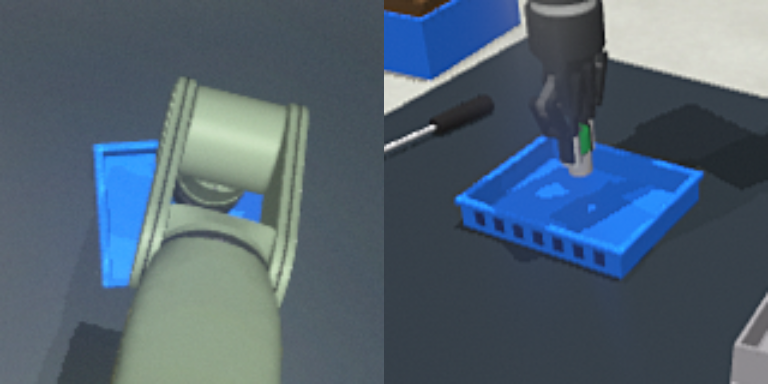

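The die hangs over the basket's middle (scene crop about (582,150)). I lower it gently.

```bash
python3 -m inch '[{"grip":0.9,"dx":0,"dy":0,"dz":0.015,"rx":0,"ry":0,"rz":0},{"grip":0.9,"dx":0,"dy":0,"dz":0.03,"rx":0,"ry":0,"rz":0},{"grip":0.9,"dx":0,"dy":0,"dz":0.039,"rx":0,"ry":0,"rz":0},{"grip":0.9,"dx":0,"dy":0,"dz":0.043,"rx":0,"ry":0,"rz":0},{"grip":0.9,"dx":0,"dy":0,"dz":0.044,"rx":0,"ry":0,"rz":0}]'
python3 -m inch '[{"grip":0.9,"dx":0,"dy":0,"dz":0.001,"rx":0,"ry":0,"rz":0},{"grip":0.9,"dx":0,"dy":0,"dz":0.001,"rx":0,"ry":0,"rz":0},{"grip":0.9,"dx":0,"dy":0,"dz":0.002,"rx":0,"ry":0,"rz":0},{"grip":0.9,"dx":0,"dy":0,"dz":0.003,"rx":0,"ry":0,"rz":0},{"grip":0.9,"dx":0,"dy":0,"dz":0.003,"rx":0,"ry":0,"rz":0}]'
python3 g.py .5625 -.15 .0315 10.5
```

```text
clock: 13.2
tcp_pos: [0.5623, -0.1511, 0.0374]
eef_rot: [2.004, 2.419, 0.0]
force: [0.2, -0.6, -1.7]
finger_gap: 0.291
clock: 13.7
tcp_pos: [0.5621, -0.1511, 0.0342]
eef_rot: [-2.004, -2.419, -0.0]
force: [-1.5, -1.0, -1.5]
finger_gap: 0.291
dx dy dz mm [1.  0.6 2.7] rot deg [ 0.   -0.01  0.22]
13.7 [ 0.5621 -0.1511  0.0342] [-0.28  0.53  1.81  0.    0.8  -0.47] [-1.5 -1.  -1.5] 0.2913708209197288
```

```bash
python3 -m inch '[{"grip":0.9,"dx":0,"dy":0,"dz":0.001,"rx":0,"ry":0,"rz":0},{"grip":0.9,"dx":0,"dy":0,"dz":0.001,"rx":0,"ry":0,"rz":0},{"grip":0.9,"dx":0,"dy":0,"dz":0.002,"rx":0,"ry":0,"rz":0},{"grip":0.9,"dx":0,"dy":0,"dz":0.002,"rx":0,"ry":0,"rz":0},{"grip":0.9,"dx":0,"dy":0,"dz":0.002,"rx":0,"ry":0,"rz":0}]'
python3 g.py .5625 -.15 .0315 10.5
```

```text
clock: 14.2
tcp_pos: [0.5621, -0.1511, 0.0321]
eef_rot: [-2.004, -2.419, -0.0]
force: [-0.2, 0.9, -1.0]
finger_gap: 0.293
dx dy dz mm [1.  0.6 0.6] rot deg [-0.   -0.01  0.22]
14.2 [ 0.5621 -0.1511  0.0321] [-0.28  0.54  1.81  0.    0.8  -0.47] [-0.2  0.9 -1. ] 0.2933642077252334
```

```bash
python3 -m inch '[{"grip":0.9,"dx":0,"dy":0,"dz":0.0005,"rx":0,"ry":0,"rz":0},{"grip":0.9,"dx":0,"dy":0,"dz":0.001,"rx":0,"ry":0,"rz":0},{"grip":0.9,"dx":0,"dy":0,"dz":0.001,"rx":0,"ry":0,"rz":0},{"grip":0.9,"dx":0,"dy":0,"dz":0.001,"rx":0,"ry":0,"rz":0},{"grip":0.9,"dx":0,"dy":0,"dz":0.001,"rx":0,"ry":0,"rz":0}]'
python3 g.py .5625 -.15 .0315 10.5
```

```text
clock: 14.7
tcp_pos: [0.5621, -0.1511, 0.0314]
eef_rot: [2.004, 2.419, 0.0]
force: [-0.4, -1.2, 1.2]
finger_gap: 0.293
dx dy dz mm [ 1.   0.6 -0.1] rot deg [ 0.01 -0.    0.23]
14.7 [ 0.5621 -0.1511  0.0314] [-0.28  0.54  1.81  0.    0.79 -0.47] [-0.4 -1.2  1.2] 0.29320634990097055
```

```bash
python3 -m inch '[{"grip":0.68,"dx":0,"dy":0,"dz":0,"rx":0,"ry":0,"rz":0},{"grip":0.6,"dx":0,"dy":0,"dz":0,"rx":0,"ry":0,"rz":0},{"grip":0.5,"dx":0,"dy":0,"dz":0,"rx":0,"ry":0,"rz":0},{"grip":0.4,"dx":0,"dy":0,"dz":0,"rx":0,"ry":0,"rz":0},{"grip":0.4,"dx":0,"dy":0,"dz":0,"rx":0,"ry":0,"rz":0}]'
python3 -m inch '[{"grip":0.4,"dx":0,"dy":0,"dz":-0.015,"rx":0,"ry":0,"rz":0},{"grip":0.4,"dx":0,"dy":0,"dz":-0.04,"rx":0,"ry":0,"rz":0},{"grip":0.4,"dx":0,"dy":0,"dz":-0.08,"rx":0,"ry":0,"rz":0},{"grip":0.4,"dx":0,"dy":0,"dz":-0.12,"rx":0,"ry":0,"rz":0},{"grip":0.4,"dx":0,"dy":0,"dz":-0.16,"rx":0,"ry":0,"rz":0}]'
python3 -m inch '[{"grip":0.4,"dx":0,"dy":-0.04,"dz":0,"rx":0,"ry":0,"rz":0},{"grip":0.4,"dx":0,"dy":-0.08,"dz":0,"rx":0,"ry":0,"rz":0},{"grip":0.4,"dx":0,"dy":-0.12,"dz":0,"rx":0,"ry":0,"rz":0},{"grip":0.4,"dx":0,"dy":-0.16,"dz":0,"rx":0,"ry":0,"rz":0},{"grip":0.4,"dx":0,"dy":-0.18,"dz":0,"rx":0,"ry":0,"rz":0}]'
python3 - <<'E'
from h import *
T=cam('top');S=cam('scene');save(T,'t8.png');save(S,'s8.png');print(bot.get_obs()['tcp_pos'])
E
```

```text
clock: 15.2
tcp_pos: [0.5621, -0.1511, 0.0312]
eef_rot: [-2.004, -2.419, -0.0]
force: [-0.0, 0.7, -0.6]
finger_gap: 0.598
clock: 15.7
tcp_pos: [0.5618, -0.151, 0.1927]
eef_rot: [-2.004, -2.419, 0.0]
force: [0.3, -0.1, -0.3]
finger_gap: 0.598
clock: 16.2
tcp_pos: [0.382, -0.1843, 0.1911]
eef_rot: [-2.004, -2.417, 0.001]
force: [0.4, -0.6, -0.1]
finger_gap: 0.605
[ 0.38267651 -0.18446826  0.19130295]
```

View pics/t8.png

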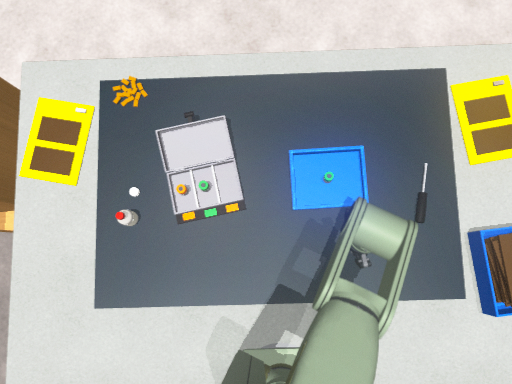

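View pics/s8.png

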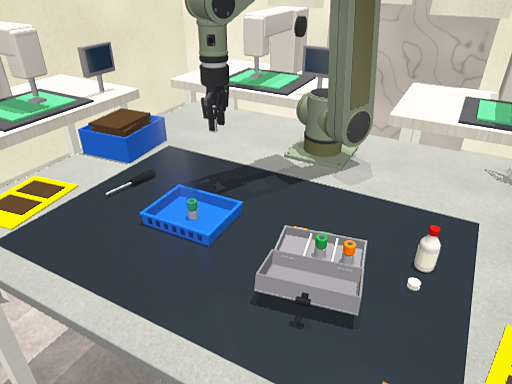

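The die stands in the basket (top (329,176), scene (192,208)), the lid is open and everything else is in place. One check by triangulation before handing in.

```bash
python3 - <<'E'
from h import *
T=cam('top');S=cam('scene')
def g(c,b):
    x0,y0,x1,y1=b;h=cv2.cvtColor(c['img'],cv2.COLOR_RGB2HSV)[y0:y1,x0:x1];m=cv2.inRange(h,(50,100,40),(88,255,255));ys,xs=np.nonzero(m);return xs.mean()+x0,ys.mean()+y0,len(xs)
for bt,bs in(((310,160,345,195),(180,192,205,222)),((195,176,215,196),(312,233,332,252))):
    a=g(T,bt);b=g(S,bs);print(a,b,tri(T,a[:2],S,b[:2]))
bot.job_done()
E
```

```text
(np.float64(328.46153846153845), np.float64(176.01923076923077), 52) (np.float64(191.81443298969072), np.float64(204.24742268041237), 97) (array([ 0.56222786, -0.14902939,  0.04567955]), np.float64(0.003482422609380016))
(np.float64(203.12727272727273), np.float64(185.01818181818183), 55) (np.float64(321.15107913669067), np.float64(241.23741007194243), 139) (array([0.54860312, 0.19618872, 0.04646505]), np.float64(0.0022898437272466455))
the job is handed in; nothing more can be done
```

I opened the die case, moved the wrongly packed green die into the basket, and handed the job in at about 16.3 s.

- **Lid:** I led it by its barrel to about 2.0 rad and let go. It fell fully back, and the last pictures show it lying open.
- **Wrong die:** The green die in the −y bay stood behind an orange chip. I carried it over and stood it on the basket floor, near the middle.
- **Last checks:** The moved die's head measured at (0.562, −0.149, 0.046), and the green die left in the green bay at (0.549, 0.196, 0.046). For both, the rays from the two cameras missed each other by 2–3.5 mm. By eye, both green dies stand upright, the orange die is in its bay, and the bottle, bobbin and screwdriver look undisturbed. I did not measure those last four. The gripper was clear of everything.

No check failed, and no verdict was reported. The two views disagreed by up to about 4 mm on positions throughout, a little more than the 2 mm stated for the calibration and still well inside the tolerances. My first two-view reading of the barrel was worse, with rays 5 mm apart and a height of 56 mm against the 48 mm stated. I therefore worked out the grasp from the measured case corners and the stated geometry.

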